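# Straighten the hall console by pushing

## Task

Straighten the hall console without picking anything up: with the fingertips, push the green key dish along the table top, its car key still in it, until it sits centred on the round cream mat, and push the wooden letter box until its whole back lies flat against the front of the stone planter, between the planter's two ends. Only slide the dish and the box, never lift or tip them, and leave everything else where it stands. Finish with the hand clear of everything.

Things in the scene. Friction and masses are not known exactly. Their poses are not given: they have to be found in the camera images.
- dish: round celadon-green key dish, an open bowl 35 mm high, outer diameter 130 mm at the rim, 124 mm at 12 mm height, 100 mm at the foot; wall 4 mm, inner floor 6 mm above its underside; about 0.4 kg (varies). Loose, slides on the table. Origin: centre of its underside, z up
- mat: round cream felt mat, 150 mm diameter, flat on the table and under 1 mm thick (no obstacle, the dish slides over it, fixed). Origin: its centre, at table height; its yaw means nothing, as it is round
- letter_box: closed pale wooden letter box with a dark seam and a small brass catch on its front, 80 mm deep (its x), 150 mm wide (its y), 60 mm high; about 0.5 kg (varies). Loose, slides on the table. Origin: centre of its underside; +x points to its back, the face that goes against the planter, and the catch is on the -x face
- box_back_left (a point): lower back corner of the letter box at its +y end (40, 75, 0 mm in the box's frame)
- box_back_right (a point): lower back corner of the letter box at its -y end (40, -75, 0 mm in the box's frame)
- trough: long low white marble planter with pebbles and green tufts, 80 mm deep, 260 mm long, 65 mm high (tufts to 105 mm), fixed. Origin: at table height, at the middle of the foot of its flat front face, which looks along its -x towards the robot; the front face is the plane x = 0 of its frame and reaches from y = -130 to +130 mm, and the planter lies behind it at x = 0 to 80 mm
- key_fob: black car key fob 56 x 32 x 12 mm, lying loose in the dish; it rides along. Origin: centre of its underside
- bell: small brass hand bell, 42 mm diameter, 50 mm high, standing 120 to 130 mm from the mat's centre on the side away from the dish. Bystander, origin at the centre of its underside
- candlestick: cream candle in a holder, foot 60 mm diameter, 130 mm high. Bystander, origin at the centre of its underside
- lotion: amber glass lotion bottle, 44 mm diameter, 110 mm high. Bystander, origin at the centre of its underside
- ring_case: small closed blue ring case, 45 x 45 x 42 mm, standing just behind the planter. Bystander, origin at the centre of its underside
- photo_frame: standing photo frame, 60 x 130 mm foot, 170 mm high, at one side. Bystander, origin at the centre of its underside
- clothes_brush: wooden clothes brush, 45 x 130 x 35 mm, lying at one side. Bystander, origin at the centre of its underside
Mind the look-alikes: they are no part of the job. Several things have the shape of the key_fob; the one meant has the colours described above.

How it is judged (in metres and radians):
At the end, for the whole second after the job is handed in: The dish rests flat on the table with its centre within 15 mm of the mat's centre and the key fob still in it; the letter box rests flat on the table with both back corners within 6 mm of the planter's front face and not beyond the planter's ends (3 mm allowed); both are at rest (horizontal distance between dish and mat below 0.015 m and height (world z) of each of dish, letter_box below 0.004 m and angle between each of dish, letter_box's own z axis and vertical below 0.05 rad and horizontal distance between key_fob and dish below 0.05 m and x of each of box_back_left, box_back_right in the frame of trough above -0.006 m and y of box_back_left in the frame of trough below 0.133 m and y of box_back_right in the frame of trough above -0.133 m and linear speed of each of dish, letter_box below 0.01 m/s); the robot touches nothing.
It fails at once if the dish is lifted (12 mm) or tipped (0.3 rad) (height (world z) of dish above 0.012 m or angle between dish's own z axis and vertical above 0.3 rad).
It fails at once if the letter box is lifted (12 mm) or tipped (0.3 rad) (height (world z) of letter_box above 0.012 m or angle between letter_box's own z axis and vertical above 0.3 rad).
It fails at once if the key fob leaves the dish (horizontal distance between key_fob and dish above 0.06 m or height (world z) of key_fob above 0.04 m).
It fails at once if another thing on the console is moved more than 15 mm or tipped over (distance of any of bell, candlestick, lotion, ring_case, photo_frame, clothes_brush from where it was at the start of the episode above 0.015 m or angle between any of bell, candlestick, lotion, ring_case, photo_frame, clothes_brush's own z axis and vertical above 0.4 rad).
It also fails if it takes over 51 s, if anything falls off the work surface, if the arm or the gripper's body presses on something with over 40 N, if the wrist force passes 120 N, or if a joint passes its speed limit or range.

## Robot

A 6-joint arm with a two-finger parallel gripper is mounted at the origin on the work surface. World frame = base frame: x ahead of the robot, y to its left, z up, the work surface at z = 0. Lengths are in mm, angles in rad, forces in N, time in s.
With the tool pointing down it reaches from about 375 to 825 mm from the base axis. Payload 5.5 kg.
Tool frame: the origin (TCP) lies at the centre of the arm's flange, where the gripper is bolted on; the fingertips stand 173 mm ahead of it and the grasp point (between the pads) lies 155 mm ahead of it; z points along the fingers, y is the line along which they close (so a half turn about z gives the same grasp; the last joint's range is limited). The gripper opens to 85 mm and grips with 20 to 120 N. Pads are 22 mm wide; open, the fingers measure 114 mm over their backs; the gripper's body (76 mm by 85 mm) begins 54 mm behind the grasp point. The pads swing forward as they close: fully open they stand 13 mm farther back than shut.
Start: joints at [-1.215, 0.314, -0.047, 1.21, 0, 1.571], TCP at [209.001, -562.418, 404.699] pointing down, gripper open.
Joint ranges: [-2.67, 2.67], [-0.69, 1.73], [-1.03, 1.25], [-2.08, 2.16], [-1.42, 1.45], [-3.14, 3.14]. Speed limits (rad/s): [2.39, 2.39, 3.01, 3.14, 3.14, 3.14].

## Interface

Orientations are given as a unit quaternion [w, x, y, z].
In Python, from workcell import sense, snapshot, order, cut_out, tip_of gives the robot as it stands.
- The arm moves only by the shell command python3 -m creep 'ROWS'. ROWS is JSON, a list of rows, each an object of numbers: "tx", "ty", "tz": the shift along the tool's x, y, z in units of 0.05 m (1.0 is 0.05 m); "ax", "ay", "az": the turn, a rotation vector about the tool's x, y, z in units of 120 degrees (1.0 is 120 degrees); "jaw": the opening, from -1 (shut) to 1 (fully open). A call has 1 to 12 rows; each row shifts and turns the commanded pose from where the row before left it, along the tool's axes as they then stand; what a row does not reach is not made up. A row lasts 1/10 s, in which the tool goes at most 50 mm and 8.59 degrees, less where a joint would pass 70% of its speed; a pose out of reach is approached as far as the arm can. A call with a number of a shift or a turn outside -1 to 1 is refused whole. A call with a gripper value outside its range is refused whole. The fingers move at their own pace and stop on an object; the grip force is fixed at half the most. Time passes only in rows, so rows that do not move let the fingers close. It gives the time, the measured TCP pose, the force, the opening and the grip force at its end, in the units of the state.
- sense(): the state, without advancing time (a new reading comes with each control period).
- snapshot(name): name is "scene" or "top"; returns a dict with "img" (384x512x3 uint8, red, green, blue), "fx", "fy", "cx", "cy" (pixels), "R" (3x3) and "t" (3): a world point X has camera coordinates R X + t. Camera axes: x right, y down, z forward; pixel columns grow to the right and rows downward; lengths in mm; the calibration is good to about 2 mm. A picture is of the moment at which its call begins. There is no depth.
- order.job_done(): hands the job in; it is judged then, once.
Trained networks look in the newest picture that a camera, given by its name, has taken for a name from the list of things; names that differ only in an ending like _2 or _b are one class to them, and where a whole thing is asked for, a point or a joint stands for the part that bears it (a point fixed in the world has none). Each returns a list of dicts, best first, with "p" (0 to 1); they miss things now and then, are a little off and sometimes report something else, mostly with a low value. They report only what shows in the picture. A call takes as long as a camera call. They do not tell look-alikes from the thing itself.
- cut_out(camera, target): "mask" (384x512 bool, what is visible of it) and "rect" ([centre column, centre row, width, height] in pixels, round what is visible of it).
- tip_of(camera, target): "at" ([row, column] in pixels: a listed point, or the origin of a listed thing).
The state is a dict: "time": time; "joint_positions": joint angles; "joint_velocities": joint speeds; "joint_efforts": joint torques, N m; "ee_pos": TCP position; "orientation": TCP orientation; "contact_force": force on the tool from outside, world axes, zero at the start; "wrist_torque": the same for the moment, N m; "width": finger opening in mm; "grip_force": force on a finger pad.
Only numpy, scipy, OpenCV 4.12 (cv2) and the standard library are available. Lean on these libraries where they do the work, as an engineer would, in place of code of your own. Each camera call takes 0.05 s, during which the arm holds its last target. There are 200 camera calls.

## Working session

There is one attempt and no reset: what is moved stays moved. The work goes in short steps, Python scripts to look and compute and a shell command to move; the robot and the scene stay as the last step left them, time stands still between calls to the robot, and variables do not carry over. Pictures are saved under pics/ and viewed, at most 10 in all, crops included, and the job is handed in when it is done.

```bash
mkdir -p pics; ls; cat > h.py <<'E'
import numpy as np, cv2
from workcell import sense, snapshot, order, cut_out, tip_of
def ray(s,r,c):
    d=np.array([(c-s['cx'])/s['fx'],(r-s['cy'])/s['fy'],1.]); R=np.array(s['R']);t=np.array(s['t'])
    return -R.T@t, R.T@d
def atz(s,r,c,z=0):
    o,d=ray(s,r,c); return o+d*(z-o[2])/d[2]
def proj(s,X):
    p=(np.array(s['R'])@np.array(X).T).T+np.array(s['t'])
    return np.stack([p[...,0]/p[...,2]*s['fx']+s['cx'],p[...,1]/p[...,2]*s['fy']+s['cy']],-1)
def tri(s1,p1,s2,p2):
    o1,d1=ray(s1,*p1);o2,d2=ray(s2,*p2)
    k=np.linalg.lstsq(np.stack([d1,-d2],1),o2-o1,rcond=None)[0]
    a=o1+k[0]*d1;b=o2+k[1]*d2
    return (a+b)/2,np.linalg.norm(a-b)
E
python3 - <<'E'
from h import *
S={n:snapshot(n) for n in('scene','top')}
for n in S: cv2.imwrite(f'pics/{n}0.png',S[n]['img'][...,::-1]); print(n,(-np.array(S[n]['R']).T@S[n]['t']).round())
for o in 'dish mat letter_box box_back_left box_back_right trough key_fob bell candlestick lotion ring_case photo_frame clothes_brush'.split():
    q={}
    for n in S:
        for d in tip_of(n,o)[:3]:
            q.setdefault(n,d['at']); print(o,n,np.round(d['at'],1),round(d['p'],2),atz(S[n],*d['at']).round(0)[:2])
    if len(q)==2: x,e=tri(S['scene'],q['scene'],S['top'],q['top']); print('   tri',x.round(1),round(e,1))
print(sense())
E
```

```text
pics
scene [1383.  -97.  895.]
top [ 503.    9. 1671.]
dish scene [200.  154.8] 0.66 [ 532. -325.]
dish top [208.9 334. ] 0.75 [ 534. -328.]
   tri [ 534.1 -325.6    2.9] 3.5
mat scene [223.4 185.9] 0.64 [ 643. -222.]
mat scene [261.7 254.2] 0.28 [806. -27.]
mat top [186.5 305.7] 0.69 [ 621. -222.]
   tri [ 622.3 -225.3  -24.7] 0.0
letter_box scene [183.  293.7] 0.98 [504. 146.]
letter_box scene [211.3 317.2] 0.33 [640. 197.]
letter_box top [222.3 206.1] 0.69 [489. 157.]
   tri [487.8 155.  -17.4] 7.7
box_back_left scene [189.4 321.6] 0.95 [546. 235.]
box_back_right scene [188.7 276.3] 0.78 [525.  82.]
box_back_right scene [212.7 318.7] 0.54 [647. 201.]
box_back_right top [212.2 224.5] 0.96 [526.  88.]
   tri [5.256e+02 8.480e+01 3.000e-01] 5.5
trough scene [211.4 317.9] 0.67 [641. 200.]
trough scene [151.1 378.8] 0.66 [371. 501.]
trough scene [183.  292.2] 0.4 [504. 141.]
trough top [180.6 192.7] 0.79 [647. 207.]
   tri [645.7 202.4   4.9] 8.9
key_fob scene [200.2 155.6] 0.65 [ 533. -322.]
key_fob scene [229.2  95.6] 0.63 [ 634. -496.]
key_fob scene [171.6 204.2] 0.61 [ 412. -160.]

[... 1133 characters left out ...]
ons': array([-1.21499421e+00,  3.13471330e-01, -4.70743479e-02,  1.21020478e+00,
        1.44868916e-05,  1.57078766e+00]), 'joint_velocities': array([-0.00036962, -0.00073167, -0.00017863, -0.00209671,  0.00170903,
        0.00142191]), 'joint_efforts': array([-3.33816104e-03, -5.39448380e+01,  3.40049994e+01,  1.60541527e-03,
       -8.24142580e-05, -1.51934580e-05]), 'ee_pos': array([ 209.00791549, -562.42061836,  404.72796123]), 'orientation': array([2.12918294e-05, 9.84216531e-01, 1.76968413e-01, 1.11878108e-05]), 'contact_force': array([-0.18380888,  0.55464738, -0.1144778 ]), 'wrist_torque': array([-0.01297465,  0.02913143,  0.04010978]), 'grip_force': 0.0, 'width': 85.44044022278287}
```

```bash
python3 - <<'E'
import cv2
a=cv2.imread('pics/top0.png'); cv2.imwrite('pics/top0b.png',cv2.resize(a[110:290,90:410],None,fx=2.5,fy=2.5,interpolation=2))
a=cv2.imread('pics/scene0.png'); cv2.imwrite('pics/scene0b.png',cv2.resize(a[100:310,60:420],None,fx=2.2,fy=2.2,interpolation=2))
E
```

```text
(no output)
```

View pics/top0b.png

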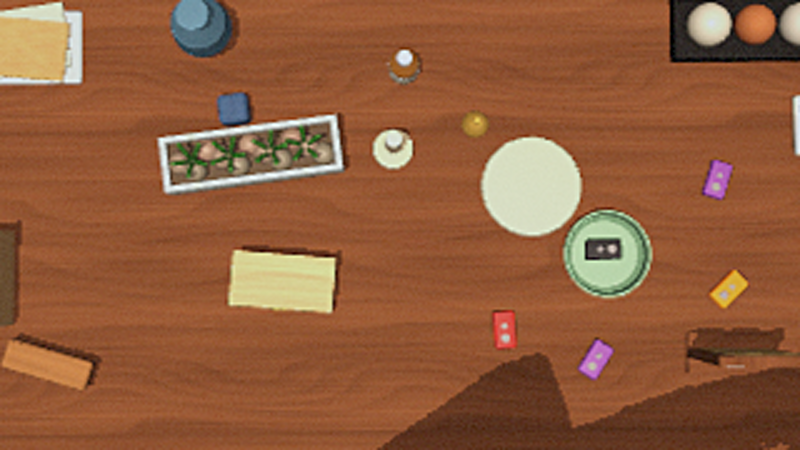

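View pics/scene0b.png

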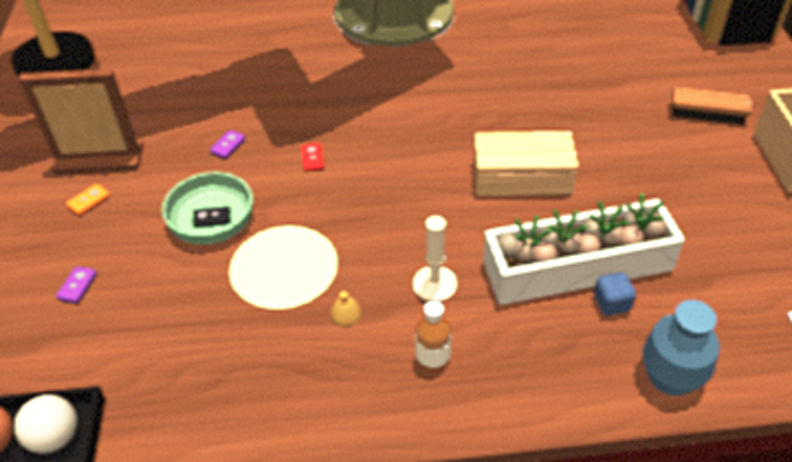

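The top view shows the dish at about (332,212) with the black fob inside it at (331,210). Look-alike fobs, left out by colour: purple (377,182) and (328,254), orange (382,226), red (292,242). The mat is at (302,185), the letter box at (203,222), the planter at (190,172), the bell at (280,160) and the candlestick at (247,170). Next I fit poses by silhouette in both views.

```bash
cat > fit.py <<'E'
from h import *
from scipy.optimize import minimize
def boxp(x0,x1,w,h): return np.array([[x,y,z] for x in(x0,x1) for y in(-w/2,w/2) for z in(0,h)],float)
def cyl(prof): 
    a=np.linspace(0,2*np.pi,40,endpoint=False); return np.concatenate([np.stack([r*np.cos(a),r*np.sin(a),0*a+z],1) for r,z in prof])
SH=dict(dish=cyl([(50,0),(62,12),(65,35)]),mat=cyl([(75,0)]),letter_box=boxp(-40,40,150,60),trough=boxp(0,80,260,65),bell=cyl([(21,0),(21,15),(5,50)]),candlestick=cyl([(30,0),(30,10)]))
K=4
def sil(s,P,x):
    c,n=np.cos(x[2]),np.sin(x[2]); Q=P@np.array([[c,n,0],[-n,c,0],[0,0,1]])+[x[0],x[1],0]
    h=cv2.convexHull(((proj(s,Q)+.5)*K*16).astype(np.int32)); m=np.zeros((384*K,512*K),np.uint8); cv2.fillConvexPoly(m,h,1,shift=4); return m>0
def fit(S,name,x0,cams=('top','scene'),yaw=True):
    M={}
    for n in cams:
        best=None
        for d in cut_out(n,name):
            q=sil(S[n],SH[name],x0); mm=cv2.resize(d['mask'].astype(np.uint8),None,fx=K,fy=K,interpolation=0)>0
            i=(q&mm).sum()/(q|mm).sum()
            if best is None or i>best[0]: best=(i,mm)
        if best and best[0]>.2: M[n]=best[1]
    def one(ns):
        def f(v):
            x=[v[0]*10,v[1]*10,v[2]*.1 if yaw else 0]
            return -sum((lambda a,b:(a&b).sum()/(a|b).sum())(sil(S[n],SH[name],x),M[n]) for n in ns)/len(ns)
        v0=np.array([x0[0]/10,x0[1]/10,x0[2]*10])
        r=minimize(f,v0,method='Nelder-Mead',options=dict(initial_simplex=v0+np.array([[0,0,0],[1.5,0,0],[0,1.5,0],[0,0,1.2]]),xatol=.01,fatol=1e-4))
        return np.round([r.x[0]*10,r.x[1]*10,r.x[2]*.1*yaw],3),round(-r.fun,3)
    print(name,'both',*one(list(M)),*[(n,)+one([n]) for n in M])
E
python3 - <<'E'
from fit import *
S={n:snapshot(n) for n in('scene','top')}
fit(S,'mat',[635,-222,0],yaw=False)
fit(S,'dish',[534,-327,0],yaw=False)
fit(S,'letter_box',[487,155,-.05])
fit(S,'trough',[647,202,.1])
fit(S,'bell',[728,-130,0],yaw=False)
fit(S,'candlestick',[689,-6,0],yaw=False)
# colour-based mat in top
for n in S:
    h=cv2.cvtColor(S[n]['img'],cv2.COLOR_RGB2HSV); m=((h[...,1]<60)&(h[...,2]>170)).astype(np.uint8)
    k,l,st,ce=cv2.connectedComponentsWithStats(m)
    for i in range(1,k):
        if st[i,4]>400: print(n,st[i,4],ce[i].round(1),atz(S[n],ce[i][1],ce[i][0]).round(1))
print(sense()['time'])
E
```

```text
mat both [ 630.138 -212.139    0.   ] 0.938 ('top', array([ 631.271, -209.406,   -0.   ]), np.float64(0.966)) ('scene', array([ 629.281, -214.818,    0.   ]), np.float64(0.958))
dish both [ 525.771 -322.811    0.   ] 0.832 ('scene', array([ 525.771, -322.811,    0.   ]), np.float64(0.832))
letter_box both [ 4.90534e+02  1.62700e+02 -9.40000e-02] 0.931 ('top', array([ 4.90797e+02,  1.64652e+02, -8.90000e-02]), np.float64(0.964)) ('scene', array([ 4.88805e+02,  1.58233e+02, -7.10000e-02]), np.float64(0.943))
trough both [6.37543e+02 2.00672e+02 1.25000e-01] 0.914 ('top', array([6.38748e+02, 2.04927e+02, 1.35000e-01]), np.float64(0.921)) ('scene', array([6.36799e+02, 1.97031e+02, 1.24000e-01]), np.float64(0.945))
bell both [ 726.987 -128.809    0.   ] 0.722 ('top', array([ 724.13 , -123.785,    0.   ]), np.float64(0.711)) ('scene', array([ 726.862, -129.879,    0.   ]), np.float64(0.767))
candlestick both [6.88333e+02 2.41000e-01 0.00000e+00] 0.685 ('top', array([688.348,   1.111,   0.   ]), np.float64(0.905)) ('scene', array([686.53 ,  -4.341,   0.   ]), np.float64(0.513))
scene 524 [322.  213.1] [649.8 211.    0. ]
scene 1389 [188.4 221.1] [ 634.1 -214.3    0. ]
scene 937 [461.2 256.9] [859.8 574.2   0. ]
scene 448 [ 33.3 258.3] [ 721.8 -652.9    0. ]
scene 419 [ 78.9 290.6] [ 842.  -502.7    0. ]
scene 513 [ 21.2 297. ] [ 843.7 -649.     0. ]
top 604 [ 94.1 128.1] [851.4 581.8   0. ]
top 440 [418.7 161. ] [ 714.3 -657.2    0. ]
top 427 [189.  170.8] [684.5 221.    0. ]
top 1217 [302. 184.] [ 630.1 -208.     0. ]
top 434 [331.3 211.7] [ 523.6 -317.5    0. ]
2.1
```

```bash
sed -i 's/(proj(s,Q)+.5)\*K/proj(s,Q)*K/' fit.py; sed -i "s/(c-s\['cx'\])/(c+.5-s['cx'])/; s/(r-s\['cy'\])/(r+.5-s['cy'])/" h.py
python3 - <<'E'
s=open('fit.py').read()
s=s.replace("        best=None\n","        best=None\n        L=cut_out(n,name)\n        if name=='dish':\n            h=cv2.cvtColor(S[n]['img'],cv2.COLOR_RGB2HSV); m=((h[...,0]>45)&(h[...,0]<85)&(h[...,1]>35)&(h[...,2]>80)).astype(np.uint8)\n            c=max(cv2.findContours(m,0,1)[0],key=lambda c:cv2.contourArea(c)); L=[dict(mask=cv2.fillPoly(np.zeros_like(m),[cv2.convexHull(c)],1))]\n").replace("in cut_out(n,name):","in L:").replace("    print(name","    if not M: return print(name,'none')\n    print(name")
open('fit.py','w').write(s)
E
python3 - <<'E'
from fit import *
S={n:snapshot(n) for n in('scene','top')}
print([(s['cx'],s['cy'],s['fx']) for s in S.values()])
fit(S,'mat',[630,-212,0],yaw=False)
fit(S,'dish',[528,-320,0],yaw=False)
fit(S,'letter_box',[490,160,-.08])
fit(S,'trough',[638,201,.13])
fit(S,'bell',[728,-130,0],yaw=False)
a=S['top']['img'][170:250,260:400].copy(); cv2.imwrite('pics/crop.png',cv2.resize(a[...,::-1],None,fx=5,fy=5,interpolation=2))
print(sense()['time'])
E
```

```text
[(257.9547358684611, 193.4960060354167, 366.5903622227934), (251.18364704663318, 192.68629201785333, 441.00000121900274)]
mat both [ 629.668 -212.181    0.   ] 0.952 ('top', array([ 628.902, -211.031,    0.   ]), np.float64(0.973)) ('scene', array([ 632.122, -213.791,    0.   ]), np.float64(0.959))
dish both [ 526.243 -317.93     0.   ] 0.929 ('top', array([ 524.944, -316.644,    0.   ]), np.float64(0.962)) ('scene', array([ 528.239, -320.433,    0.   ]), np.float64(0.919))
letter_box both [ 4.89351e+02  1.61243e+02 -9.40000e-02] 0.941 ('top', array([ 4.88934e+02,  1.62800e+02, -8.80000e-02]), np.float64(0.961)) ('scene', array([ 4.93750e+02,  1.58945e+02, -1.13000e-01]), np.float64(0.971))
trough both [6.37041e+02 2.01775e+02 1.28000e-01] 0.951 ('top', array([6.36646e+02, 2.02650e+02, 1.26000e-01]), np.float64(0.972)) ('scene', array([6.39926e+02, 1.99092e+02, 1.40000e-01]), np.float64(0.942))
bell both [ 725.09  -127.056    0.   ] 0.805 ('top', array([ 724.094, -126.524,   -0.   ]), np.float64(0.9)) ('scene', array([ 728.742, -129.418,    0.   ]), np.float64(0.751))
2.7
```

View pics/crop.png

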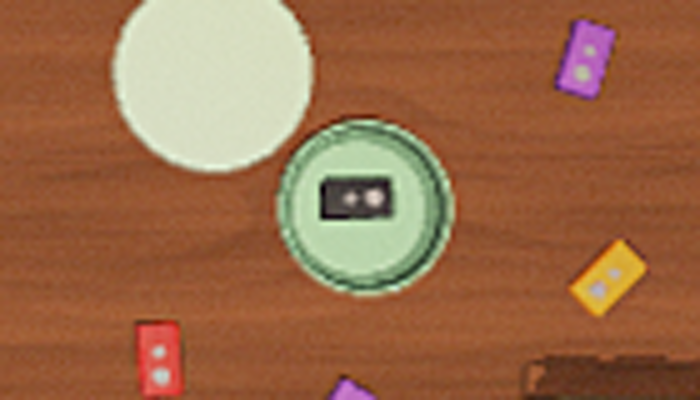

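The crop shows the green dish at crop (366,208) with the black fob well inside it at (356,198). The mat's near edge is next to it and the look-alikes stand clear. I'm moving behind the dish.

```bash
python3 -m creep '[{"tx":0.74,"ty":-0.194,"jaw":1},{"tx":0.74,"ty":-0.194,"jaw":1},{"tx":0.74,"ty":-0.194,"jaw":1},{"tx":0.74,"ty":-0.194,"jaw":1},{"tx":0.74,"ty":-0.194,"jaw":1},{"tx":0.74,"ty":-0.194,"jaw":1},{"tx":0.74,"ty":-0.194,"jaw":1},{"tx":0.74,"ty":-0.194,"jaw":1},{"az":-0.07,"jaw":1},{"az":-0.07,"jaw":1},{"az":-0.07,"jaw":1},{"jaw":1}]'; python3 -c "
from h import *
s=sense();q=s['orientation'];print(s['ee_pos'],np.degrees(2*np.arctan2(q[2],q[1])),q,s['joint_positions'])"
```

```text
[ 208.98822724 -562.40923251  404.69573616] 20.386253206544776 [-7.52089791e-06  9.84216844e-01  1.76966672e-01 -1.60309527e-05] [-1.21500698e+00  3.13486374e-01 -4.71271713e-02  1.21020326e+00
 -2.88943372e-05  1.57077844e+00]validation failed for argument at $[0]...
```

```bash
python3 -m creep '[{"tx":0.74,"ty":-0.194,"tz":0,"ax":0,"ay":0,"az":0,"jaw":1}]'; python3 -m creep --help | head -20
```

```text
time: 2.8
ee_pos: [238.4, -542.0, 404.5]
orientation: [0.001, 0.985, 0.175, -0.001]
contact_force: [1.3, -0.4, 0.7]
width: 85.2
grip_force: 0.0invalid input: not JSON, or not a number
```

```bash
python3 -m creep '[{"tx":0.74,"ty":-0.194,"tz":0,"ax":0,"ay":0,"az":0,"jaw":1},{"tx":0.74,"ty":-0.194,"tz":0,"ax":0,"ay":0,"az":0,"jaw":1},{"tx":0.74,"ty":-0.194,"tz":0,"ax":0,"ay":0,"az":0,"jaw":1},{"tx":0.74,"ty":-0.194,"tz":0,"ax":0,"ay":0,"az":0,"jaw":1},{"tx":0.74,"ty":-0.194,"tz":0,"ax":0,"ay":0,"az":0,"jaw":1},{"tx":0.74,"ty":-0.194,"tz":0,"ax":0,"ay":0,"az":0,"jaw":1},{"tx":0.74,"ty":-0.194,"tz":0,"ax":0,"ay":0,"az":0,"jaw":1},{"tx":0,"ty":0,"tz":0,"ax":0,"ay":0,"az":-0.07,"jaw":1},{"tx":0,"ty":0,"tz":0,"ax":0,"ay":0,"az":-0.07,"jaw":1},{"tx":0,"ty":0,"tz":0,"ax":0,"ay":0,"az":-0.07,"jaw":1},{"tx":0,"ty":0,"tz":0,"ax":0,"ay":0,"az":0,"jaw":1},{"tx":0,"ty":0,"tz":0,"ax":0,"ay":0,"az":0,"jaw":1}]'; cat >>h.py <<'E'
def where():
    s=sense();q=s['orientation'];th=2*np.arctan2(q[2],q[1]);print(s['time'],s['ee_pos'].round(1),'yaw',np.degrees(th).round(2),'tilt',np.round(q[[0,3]],4),'j',s['joint_positions'].round(2),'F',s['contact_force'].round(1)); return s['ee_pos'],th
def to(x,y,z):
    p,th=where(); d=np.array([x,y,z])-p; print('need units',np.round([(d[0]*np.cos(th)+d[1]*np.sin(th))/50,(d[0]*np.sin(th)-d[1]*np.cos(th))/50,-d[2]/50],3))
E
python3 -c "
from h import *
to(460,-386.5,178)"
```

```text
time: 4.0
ee_pos: [459.4, -386.6, 404.7]
orientation: [-0.0, 0.923, 0.386, -0.0]
contact_force: [-0.5, 0.2, -0.4]
width: 85.5
grip_force: 0.0
4.0 [ 459.4 -386.6  404.7] yaw 45.38 tilt [-0. -0.] j [-0.7   0.31 -0.05  1.21 -0.    1.65] F [-0.5  0.2 -0.4]
need units [0.01  0.007 4.534]
```

```bash
python3 -m creep '[{"tx":0,"ty":0,"tz":0.6,"ax":0,"ay":0,"az":0,"jaw":1},{"tx":0,"ty":0,"tz":0.6,"ax":0,"ay":0,"az":0,"jaw":1},{"tx":0,"ty":0,"tz":0.6,"ax":0,"ay":0,"az":0,"jaw":1},{"tx":0,"ty":0,"tz":0.6,"ax":0,"ay":0,"az":0,"jaw":1},{"tx":0,"ty":0,"tz":0.6,"ax":0,"ay":0,"az":0,"jaw":1},{"tx":0,"ty":0,"tz":0.6,"ax":0,"ay":0,"az":0,"jaw":1},{"tx":0,"ty":0,"tz":0.6,"ax":0,"ay":0,"az":0,"jaw":1},{"tx":0,"ty":0,"tz":0.33,"ax":0,"ay":0,"az":0,"jaw":1},{"tx":0,"ty":0,"tz":0,"ax":0,"ay":0,"az":0,"jaw":1},{"tx":0,"ty":0,"tz":0,"ax":0,"ay":0,"az":0,"jaw":1}]'; python3 -c "
from h import *
to(588,-255,178)
s=snapshot('scene'); cv2.imwrite('pics/s1.png',cv2.resize(s['img'][90:310,40:300],None,fx=2.7,fy=2.7,interpolation=2)[...,::-1])"
```

```text
time: 5.0
ee_pos: [459.4, -386.8, 178.5]
orientation: [-0.0, 0.922, 0.387, -0.0]
contact_force: [0.8, -0.3, 0.1]
width: 85.2
grip_force: 0.0
5.0 [ 459.4 -386.8  178.5] yaw 45.49 tilt [-0.0001 -0.    ] j [-0.7   0.49 -0.34  0.74 -0.    1.65] F [ 0.8 -0.3  0.1]
need units [ 3.682 -0.014  0.009]
```

View pics/s1.png

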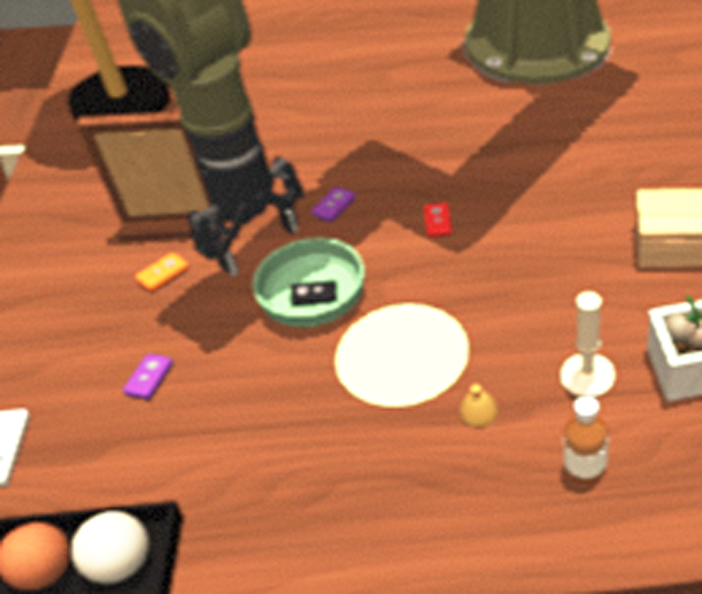

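The fingers stand astride the push line behind the dish: tips at about (232,268) and (292,222), dish at (309,282), mat at (402,354). I push slowly.

```bash
python3 -m creep '[{"tx":0.12,"ty":0,"tz":0,"ax":0,"ay":0,"az":0,"jaw":1},{"tx":0.12,"ty":0,"tz":0,"ax":0,"ay":0,"az":0,"jaw":1},{"tx":0.12,"ty":0,"tz":0,"ax":0,"ay":0,"az":0,"jaw":1},{"tx":0.12,"ty":0,"tz":0,"ax":0,"ay":0,"az":0,"jaw":1},{"tx":0.12,"ty":0,"tz":0,"ax":0,"ay":0,"az":0,"jaw":1},{"tx":0.12,"ty":0,"tz":0,"ax":0,"ay":0,"az":0,"jaw":1},{"tx":0.12,"ty":0,"tz":0,"ax":0,"ay":0,"az":0,"jaw":1},{"tx":0.12,"ty":0,"tz":0,"ax":0,"ay":0,"az":0,"jaw":1},{"tx":0.12,"ty":0,"tz":0,"ax":0,"ay":0,"az":0,"jaw":1},{"tx":0.12,"ty":0,"tz":0,"ax":0,"ay":0,"az":0,"jaw":1},{"tx":0.12,"ty":0,"tz":0,"ax":0,"ay":0,"az":0,"jaw":1},{"tx":0.12,"ty":0,"tz":0,"ax":0,"ay":0,"az":0,"jaw":1}]';  python3 -m creep '[{"tx":0.12,"ty":0,"tz":0,"ax":0,"ay":0,"az":0,"jaw":1},{"tx":0.12,"ty":0,"tz":0,"ax":0,"ay":0,"az":0,"jaw":1},{"tx":0.12,"ty":0,"tz":0,"ax":0,"ay":0,"az":0,"jaw":1},{"tx":0.12,"ty":0,"tz":0,"ax":0,"ay":0,"az":0,"jaw":1},{"tx":0.12,"ty":0,"tz":0,"ax":0,"ay":0,"az":0,"jaw":1},{"tx":0.12,"ty":0,"tz":0,"ax":0,"ay":0,"az":0,"jaw":1},{"tx":0.12,"ty":0,"tz":0,"ax":0,"ay":0,"az":0,"jaw":1},{"tx":0,"ty":0,"tz":0,"ax":0,"ay":0,"az":0,"jaw":1}]'; python3 - <<'E'
from fit import *
S={n:snapshot(n) for n in('scene','top')}
p,th=where()
fit(S,'dish',[p[0]+42,p[1]+42,0],yaw=False)
cv2.imwrite('pics/s2.png',cv2.resize(np.hstack([S[n]['img'][r:r+160,c:c+160] for n,r,c in (('scene',130,110),('top',130,240))]),None,fx=2.5,fy=2.5,interpolation=2)[...,::-1])
E
```

```text
time: 6.25
ee_pos: [510.1, -334.8, 178.2]
orientation: [-0.0, 0.922, 0.387, -0.0]
contact_force: [-2.4, -1.8, 0.9]
width: 85.5
grip_force: 1.6
time: 7.05
ee_pos: [540.0, -304.3, 178.2]
orientation: [-0.0, 0.922, 0.388, 0.001]
contact_force: [-0.3, -1.0, -0.3]
width: 85.2
grip_force: 0.4
7.15 [ 539.7 -304.7  178.2] yaw 45.62 tilt [-0.0003  0.0006] j [-0.51  0.52 -0.29  0.76  0.    1.83] F [ 0.2  0.2 -0.3]
dish both [ 579.026 -261.41     0.   ] 0.893 ('top', array([ 578.204, -259.593,    0.   ]), np.float64(0.873)) ('scene', array([ 579.331, -263.659,    0.   ]), np.float64(0.93))
```

View pics/s2.png

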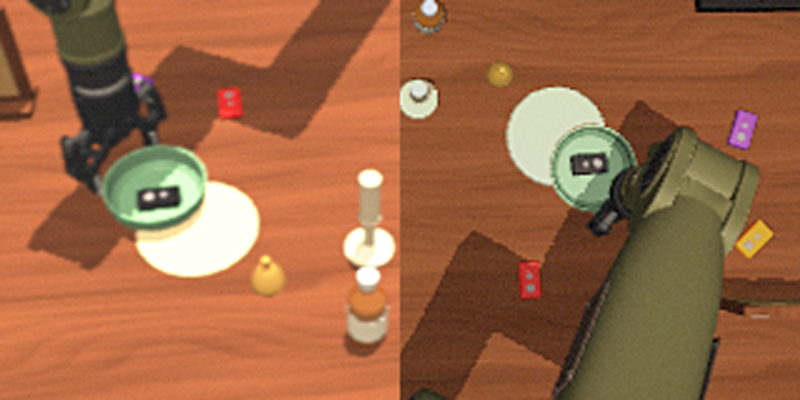

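The dish is part way on the mat with the fob inside (left panel (155,188), right panel (592,168)). By the fit the dish needs about 70 mm more.

```bash
python3 -m creep '[{"tx":0.13,"ty":0.004,"tz":0,"ax":0,"ay":0,"az":0,"jaw":1},{"tx":0.13,"ty":0.004,"tz":0,"ax":0,"ay":0,"az":0,"jaw":1},{"tx":0.13,"ty":0.004,"tz":0,"ax":0,"ay":0,"az":0,"jaw":1},{"tx":0.13,"ty":0.004,"tz":0,"ax":0,"ay":0,"az":0,"jaw":1},{"tx":0.13,"ty":0.004,"tz":0,"ax":0,"ay":0,"az":0,"jaw":1},{"tx":0.13,"ty":0.004,"tz":0,"ax":0,"ay":0,"az":0,"jaw":1},{"tx":0.13,"ty":0.004,"tz":0,"ax":0,"ay":0,"az":0,"jaw":1},{"tx":0.13,"ty":0.004,"tz":0,"ax":0,"ay":0,"az":0,"jaw":1},{"tx":0.13,"ty":0.004,"tz":0,"ax":0,"ay":0,"az":0,"jaw":1},{"tx":0.13,"ty":0.004,"tz":0,"ax":0,"ay":0,"az":0,"jaw":1},{"tx":0.09,"ty":0,"tz":0,"ax":0,"ay":0,"az":0,"jaw":1},{"tx":0,"ty":0,"tz":0,"ax":0,"ay":0,"az":0,"jaw":1}]'; python3 - <<'E'
from fit import *
S={n:snapshot(n) for n in('scene','top')}
p,th=where()
fit(S,'dish',[630,-213,0],yaw=False)
E
```

```text
time: 8.45
ee_pos: [590.0, -256.2, 178.2]
orientation: [-0.0, 0.922, 0.388, 0.001]
contact_force: [0.4, 0.2, -0.2]
width: 85.4
grip_force: 0.2
8.55 [ 589.7 -256.6  178.3] yaw 45.61 tilt [-0.0001  0.0006] j [-0.41  0.56 -0.22  0.79  0.    1.93] F [-0.1 -0.4 -0.4]
dish both [ 628.358 -212.234    0.   ] 0.872 ('top', array([ 628.531, -209.179,    0.   ]), np.float64(0.849)) ('scene', array([ 629.604, -214.702,    0.   ]), np.float64(0.914))
```

```bash
python3 -m creep '[{"tx":-0.3,"ty":0,"tz":0,"ax":0,"ay":0,"az":0,"jaw":1},{"tx":-0.6,"ty":0,"tz":0,"ax":0,"ay":0,"az":0,"jaw":1},{"tx":-0.6,"ty":0,"tz":0,"ax":0,"ay":0,"az":0,"jaw":1},{"tx":0,"ty":0,"tz":-0.9,"ax":0,"ay":0,"az":0,"jaw":1},{"tx":0,"ty":0,"tz":-0.9,"ax":0,"ay":0,"az":0,"jaw":1},{"tx":0,"ty":0,"tz":-0.9,"ax":0,"ay":0,"az":0,"jaw":1},{"tx":0,"ty":0,"tz":0,"ax":0,"ay":0,"az":0.064,"jaw":1},{"tx":0,"ty":0,"tz":0,"ax":0,"ay":0,"az":0.064,"jaw":1},{"tx":0,"ty":0,"tz":0,"ax":0,"ay":0,"az":0.064,"jaw":1},{"tx":0,"ty":0,"tz":0,"ax":0,"ay":0,"az":0.064,"jaw":1},{"tx":0,"ty":0,"tz":0,"ax":0,"ay":0,"az":0.064,"jaw":1},{"tx":0,"ty":0,"tz":0,"ax":0,"ay":0,"az":0,"jaw":1}]'; python3 - <<'E'
from fit import *
S={n:snapshot(n) for n in('scene','top')}
to(404,150,313)
fit(S,'dish',[630,-213,0],yaw=False)
fit(S,'letter_box',[490,160,-.09])
E
```

```text
time: 9.85
ee_pos: [536.0, -311.2, 313.3]
orientation: [0.0, 0.998, 0.062, -0.0]
contact_force: [0.1, 0.1, 0.4]
width: 85.5
grip_force: 0.0
9.95 [ 536.2 -311.   313.2] yaw 7.33 tilt [ 0. -0.] j [-0.53  0.4  -0.14  1.03 -0.    2.49] F [ 0.4 -0.5  0.1]
need units [-1.447e+00 -9.481e+00  5.000e-03]
dish both [ 628.172 -212.409    0.   ] 0.93 ('top', array([ 627.467, -212.011,    0.   ]), np.float64(0.962)) ('scene', array([ 629.584, -214.679,    0.   ]), np.float64(0.909))
letter_box both [ 4.89411e+02  1.61144e+02 -9.60000e-02] 0.937 ('top', array([ 4.89230e+02,  1.63044e+02, -9.10000e-02]), np.float64(0.967)) ('scene', array([ 4.92441e+02,  1.57358e+02, -8.30000e-02]), np.float64(0.956))
```

```bash
python3 -m creep '[{"tx":-0.12,"ty":-0.79,"tz":0,"ax":0,"ay":0,"az":0,"jaw":1},{"tx":-0.12,"ty":-0.79,"tz":0,"ax":0,"ay":0,"az":0,"jaw":1},{"tx":-0.12,"ty":-0.79,"tz":0,"ax":0,"ay":0,"az":0,"jaw":1},{"tx":-0.12,"ty":-0.79,"tz":0,"ax":0,"ay":0,"az":0,"jaw":1},{"tx":-0.12,"ty":-0.79,"tz":0,"ax":0,"ay":0,"az":0,"jaw":1},{"tx":-0.12,"ty":-0.79,"tz":0,"ax":0,"ay":0,"az":0,"jaw":1},{"tx":-0.12,"ty":-0.79,"tz":0,"ax":0,"ay":0,"az":0,"jaw":1},{"tx":-0.12,"ty":-0.79,"tz":0,"ax":0,"ay":0,"az":0,"jaw":1},{"tx":-0.12,"ty":-0.79,"tz":0,"ax":0,"ay":0,"az":0,"jaw":1},{"tx":-0.12,"ty":-0.79,"tz":0,"ax":0,"ay":0,"az":0,"jaw":1},{"tx":-0.12,"ty":-0.79,"tz":0,"ax":0,"ay":0,"az":0,"jaw":1},{"tx":-0.12,"ty":-0.79,"tz":0,"ax":0,"ay":0,"az":0,"jaw":1}]'; python3 -m creep '[{"tx":0,"ty":0,"tz":0,"ax":0,"ay":0,"az":0,"jaw":1},{"tx":0,"ty":0,"tz":0,"ax":0,"ay":0,"az":0,"jaw":1}]'; python3 -c "
from h import *
to(404,150,181)"
```

```text
time: 11.35
ee_pos: [414.5, 88.7, 314.7]
orientation: [-0.025, 0.995, 0.097, -0.003]
contact_force: [-0.6, 0.2, 0.3]
width: 85.6
grip_force: 0.0
time: 11.55
ee_pos: [415.2, 87.4, 314.7]
orientation: [-0.024, 0.995, 0.095, -0.002]
contact_force: [-0.6, -0.6, -0.7]
width: 85.3
grip_force: 0.0
11.55 [415.2  87.4 314.7] yaw 10.95 tilt [-0.0238 -0.0023] j [ 0.19  0.05 -0.59  0.94  0.05  3.14] F [-0.6 -0.6 -0.7]
need units [ 0.018 -1.271  2.674]
```

Joint 6 reached its limit there, so I turn the hand to the equivalent half-turned orientation (tool x at 187.3°) and then correct the tilt.

```bash
python3 -m creep '[{"tx":0,"ty":0,"tz":0,"ax":0,"ay":0,"az":-0.07,"jaw":1},{"tx":0,"ty":0,"tz":0,"ax":0,"ay":0,"az":-0.07,"jaw":1},{"tx":0,"ty":0,"tz":0,"ax":0,"ay":0,"az":-0.07,"jaw":1},{"tx":0,"ty":0,"tz":0,"ax":0,"ay":0,"az":-0.07,"jaw":1},{"tx":0,"ty":0,"tz":0,"ax":0,"ay":0,"az":-0.07,"jaw":1},{"tx":0,"ty":0,"tz":0,"ax":0,"ay":0,"az":-0.07,"jaw":1},{"tx":0,"ty":0,"tz":0,"ax":0,"ay":0,"az":-0.07,"jaw":1},{"tx":0,"ty":0,"tz":0,"ax":0,"ay":0,"az":-0.07,"jaw":1},{"tx":0,"ty":0,"tz":0,"ax":0,"ay":0,"az":-0.07,"jaw":1},{"tx":0,"ty":0,"tz":0,"ax":0,"ay":0,"az":-0.07,"jaw":1},{"tx":0,"ty":0,"tz":0,"ax":0,"ay":0,"az":-0.07,"jaw":1},{"tx":0,"ty":0,"tz":0,"ax":0,"ay":0,"az":-0.07,"jaw":1}]'; python3 -m creep '[{"tx":0,"ty":0,"tz":0,"ax":0,"ay":0,"az":-0.07,"jaw":1},{"tx":0,"ty":0,"tz":0,"ax":0,"ay":0,"az":-0.07,"jaw":1},{"tx":0,"ty":0,"tz":0,"ax":0,"ay":0,"az":-0.07,"jaw":1},{"tx":0,"ty":0,"tz":0,"ax":0,"ay":0,"az":-0.07,"jaw":1},{"tx":0,"ty":0,"tz":0,"ax":0,"ay":0,"az":-0.07,"jaw":1},{"tx":0,"ty":0,"tz":0,"ax":0,"ay":0,"az":-0.07,"jaw":1},{"tx":0,"ty":0,"tz":0,"ax":0,"ay":0,"az":-0.07,"jaw":1},{"tx":0,"ty":0,"tz":0,"ax":0,"ay":0,"az":-0.07,"jaw":1},{"tx":0,"ty":0,"tz":0,"ax":0,"ay":0,"az":-0.07,"jaw":1},{"tx":0,"ty":0,"tz":0,"ax":0,"ay":0,"az":0,"jaw":1},{"tx":0,"ty":0,"tz":0,"ax":0,"ay":0,"az":0,"jaw":1}]'; cat >>h.py <<'E'
def turn(yawdeg):
    from scipy.spatial.transform import Rotation as R
    q=sense()['orientation']; a=np.radians(yawdeg)/2
    d=R.from_quat([q[1],q[2],q[3],q[0]]).inv()*R.from_quat([np.cos(a),np.sin(a),0,0])
    print('turn units',(np.degrees(d.as_rotvec())/120).round(4))
E
python3 -c "
from h import *
turn(187.3);to(404,150,181)"
```

```text
time: 12.75
ee_pos: [415.5, 86.8, 314.5]
orientation: [-0.017, 0.559, 0.829, 0.017]
contact_force: [-0.4, 0.4, -1.1]
width: 85.4
grip_force: 0.0
time: 13.85
ee_pos: [415.3, 87.2, 314.5]
orientation: [-0.003, -0.062, 0.998, 0.024]
contact_force: [0.4, -1.0, 0.3]
width: 85.2
grip_force: 0.0
turn units [ 0.0229 -0.0017 -0.0017]
13.85 [415.3  87.2 314.5] yaw 187.1 tilt [-0.0033  0.0238] j [ 0.19  0.05 -0.59  0.94  0.05  0.07] F [ 0.4 -1.   0.3]
need units [0.069 1.274 2.671]
```

```bash
python3 -m creep '[{"tx":0,"ty":0,"tz":0,"ax":0.023,"ay":-0.0017,"az":-0.0017,"jaw":1},{"tx":0.035,"ty":0.64,"tz":0,"ax":0,"ay":0,"az":0,"jaw":1},{"tx":0.035,"ty":0.64,"tz":0,"ax":0,"ay":0,"az":0,"jaw":1},{"tx":0,"ty":0,"tz":0,"ax":0,"ay":0,"az":0,"jaw":1},{"tx":0,"ty":0,"tz":0.53,"ax":0,"ay":0,"az":0,"jaw":1},{"tx":0,"ty":0,"tz":0.53,"ax":0,"ay":0,"az":0,"jaw":1},{"tx":0,"ty":0,"tz":0.53,"ax":0,"ay":0,"az":0,"jaw":1},{"tx":0,"ty":0,"tz":0.53,"ax":0,"ay":0,"az":0,"jaw":1},{"tx":0,"ty":0,"tz":0.53,"ax":0,"ay":0,"az":0,"jaw":1},{"tx":0,"ty":0,"tz":0,"ax":0,"ay":0,"az":0,"jaw":1}]'; python3 -c "
from h import *
turn(187.3);to(404,150,181)
s=snapshot('scene'); cv2.imwrite('pics/s3.png',cv2.resize(s['img'][90:290,200:420],None,fx=3,fy=3,interpolation=2)[...,::-1])"
```

```text
time: 14.85
ee_pos: [401.4, 149.5, 179.5]
orientation: [-0.003, -0.065, 0.998, -0.001]
contact_force: [-0.7, 0.2, 0.3]
width: 85.4
grip_force: 0.0
turn units [-0.0008 -0.0026  0.0011]
14.85 [401.4 149.5 179.5] yaw 187.43 tilt [-0.0027 -0.001 ] j [ 0.36  0.23 -0.74  0.6  -0.    0.23] F [-0.7  0.2  0.3]
need units [-0.054  0.004 -0.031]
```

View pics/s3.png

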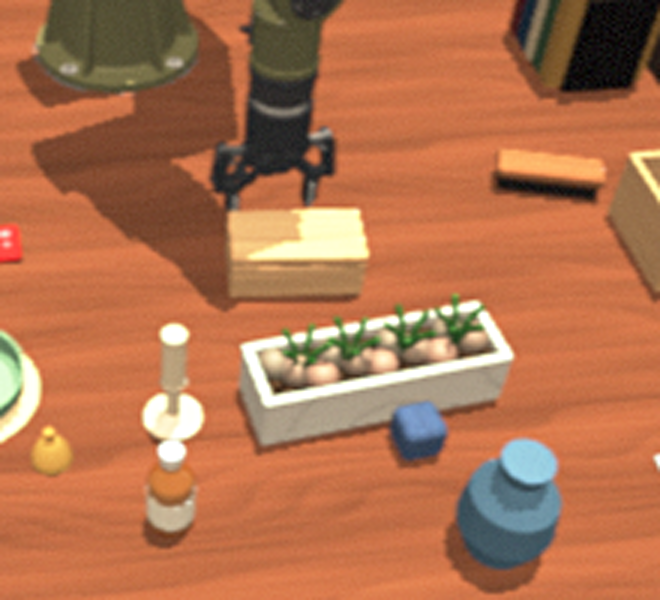

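The fingers stand in front of the box: tips (232,195) and (312,195), box (298,250), planter front (370,330) behind it. I push along the planter's normal.

```bash
python3 -m creep '[{"tx":-0.15,"ty":0.1,"tz":0,"ax":0,"ay":0,"az":0,"jaw":1},{"tx":-0.15,"ty":0,"tz":0,"ax":0,"ay":0,"az":0,"jaw":1},{"tx":-0.15,"ty":0,"tz":0,"ax":0,"ay":0,"az":0,"jaw":1},{"tx":-0.15,"ty":0,"tz":0,"ax":0,"ay":0,"az":0,"jaw":1},{"tx":-0.15,"ty":0,"tz":0,"ax":0,"ay":0,"az":0,"jaw":1},{"tx":-0.15,"ty":0,"tz":0,"ax":0,"ay":0,"az":0,"jaw":1},{"tx":-0.15,"ty":0,"tz":0,"ax":0,"ay":0,"az":0,"jaw":1},{"tx":-0.15,"ty":0,"tz":0,"ax":0,"ay":0,"az":0,"jaw":1},{"tx":-0.15,"ty":0,"tz":0,"ax":0,"ay":0,"az":0,"jaw":1},{"tx":-0.15,"ty":0,"tz":0,"ax":0,"ay":0,"az":0,"jaw":1},{"tx":-0.15,"ty":0,"tz":0,"ax":0,"ay":0,"az":0,"jaw":1},{"tx":-0.15,"ty":0,"tz":0,"ax":0,"ay":0,"az":0,"jaw":1}]'; python3 - <<'E'
from fit import *
S={n:snapshot(n) for n in('scene','top')}
p,th=where(); turn(187.3)
q=p[:2]-[637.5,201.5]; print('tcp in trough',q@[.992,.128],q@[-.128,.992])
fit(S,'letter_box',[p[0]+50,p[1]+10,.1])
E
```

```text
time: 16.1
ee_pos: [492.3, 168.0, 182.0]
orientation: [0.0, -0.066, 0.998, 0.0]
contact_force: [-2.5, -0.5, -0.3]
width: 85.2
grip_force: 1.4
16.2 [493.4 168.1 182.4] yaw 187.58 tilt [0.0013 0.0003] j [ 0.33  0.37 -0.53  0.67 -0.    0.2 ] F [ 0.8  0.5 -0.1]
turn units [0.0002 0.0013 0.0023]
tcp in trough -147.24655061000814 -14.656509316331494
letter_box both [5.45787e+02 1.77027e+02 1.15000e-01] 0.699 ('top', array([5.46714e+02, 1.78255e+02, 1.05000e-01]), np.float64(0.474)) ('scene', array([5.44438e+02, 1.75652e+02, 9.50000e-02]), np.float64(0.928))
```

```bash
python3 -m creep '[{"tx":-0.12,"ty":0,"tz":0,"ax":0,"ay":0,"az":0,"jaw":1},{"tx":-0.12,"ty":0,"tz":0,"ax":0,"ay":0,"az":0,"jaw":1},{"tx":-0.12,"ty":0,"tz":0,"ax":0,"ay":0,"az":0,"jaw":1},{"tx":-0.12,"ty":0,"tz":0,"ax":0,"ay":0,"az":0,"jaw":1},{"tx":-0.12,"ty":0,"tz":0,"ax":0,"ay":0,"az":0,"jaw":1},{"tx":-0.12,"ty":0,"tz":0,"ax":0,"ay":0,"az":0,"jaw":1},{"tx":-0.12,"ty":0,"tz":0,"ax":0,"ay":0,"az":0,"jaw":1},{"tx":-0.1,"ty":0,"tz":0,"ax":0,"ay":0,"az":0,"jaw":1},{"tx":-0.06,"ty":0,"tz":0,"ax":0,"ay":0,"az":0,"jaw":1}]'; python3 -m creep '[{"tx":-0.04,"ty":0,"tz":0,"ax":0,"ay":0,"az":0,"jaw":1},{"tx":-0.04,"ty":0,"tz":0,"ax":0,"ay":0,"az":0,"jaw":1}]'; python3 - <<'E'
from fit import *
S={n:snapshot(n) for n in('scene','top')}
p,th=where()
q=p[:2]-[637.5,201.5]; print('tcp in trough',q@[.992,.128],q@[-.128,.992])
fit(S,'letter_box',[p[0]+51,p[1]+7,.13])
E
```

```text
time: 17.2
ee_pos: [540.6, 174.2, 182.1]
orientation: [-0.001, -0.066, 0.998, 0.0]
contact_force: [-7.4, -0.4, 5.5]
width: 85.3
grip_force: 3.5
time: 17.4
ee_pos: [544.1, 174.7, 182.1]
orientation: [-0.001, -0.066, 0.998, 0.0]
contact_force: [-7.5, -0.8, 5.9]
width: 85.3
grip_force: 3.5
17.5 [544.5 174.7 182.1] yaw 187.6 tilt [-0.0008  0.    ] j [ 0.31  0.45 -0.41  0.72  0.    0.18] F [-5.7 -1.1  4.6]
tcp in trough -95.6633444992757 -14.644309926280446
letter_box both [5.93353e+02 1.81756e+02 1.37000e-01] 0.47 ('top', array([5.95451e+02, 1.84571e+02, 9.80000e-02]), np.float64(0.366)) ('scene', array([5.77428e+02, 1.84005e+02, 2.48000e-01]), np.float64(0.58))
```

```bash
python3 -c "
from h import *
a=snapshot('scene')['img'][110:290,230:410];b=snapshot('top')['img'][120:300,130:310]
cv2.imwrite('pics/s4.png',cv2.resize(np.hstack([a,b]),None,fx=2.2,fy=2.2,interpolation=2)[...,::-1])"
```

```text
(no output)
```

View pics/s4.png

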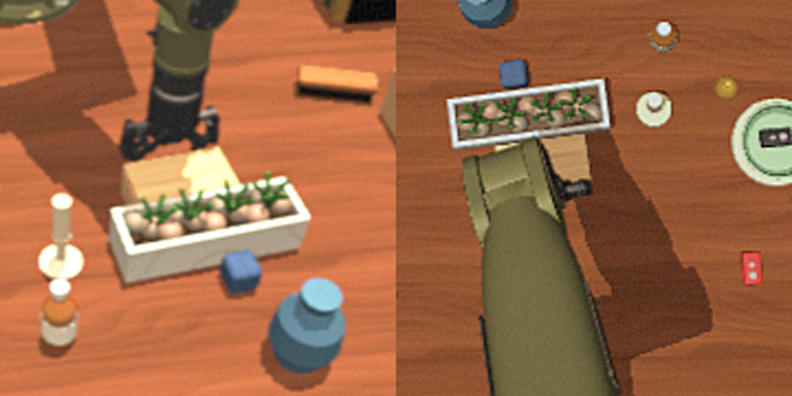

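The box top is visible just in front of the planter, nearly parallel to it, with nothing disturbed. I press the last millimetres while watching the force.

```bash
for i in 1 ; do python3 -m creep '[{"tx":-0.04,"ty":0,"tz":0,"ax":0,"ay":0,"az":0,"jaw":1},{"tx":-0.04,"ty":0,"tz":0,"ax":0,"ay":0,"az":0,"jaw":1}]' | sed -n '2p;4p'; python3 -m creep '[{"tx":-0.04,"ty":0,"tz":0,"ax":0,"ay":0,"az":0,"jaw":1},{"tx":0,"ty":0,"tz":0,"ax":0,"ay":0,"az":0,"jaw":1}]' | sed -n '2p;4p'; python3 -m creep '[{"tx":-0.04,"ty":0,"tz":0,"ax":0,"ay":0,"az":0,"jaw":1},{"tx":0,"ty":0,"tz":0,"ax":0,"ay":0,"az":0,"jaw":1}]' | sed -n '2p;4p'; done
```

```text
ee_pos: [548.2, 175.3, 182.1]
contact_force: [-5.6, -1.3, 4.6]
ee_pos: [550.1, 175.5, 182.0]
contact_force: [-6.5, -0.6, 6.2]
ee_pos: [550.6, 175.5, 181.9]
contact_force: [-12.0, -1.4, 10.7]
```

```bash
python3 -m creep '[{"tx":-0.05,"ty":0,"tz":0,"ax":0,"ay":0,"az":0,"jaw":1},{"tx":0,"ty":0,"tz":0,"ax":0,"ay":0,"az":0,"jaw":1}]' | sed -n '2,4p'; python3 -m creep '[{"tx":-0.05,"ty":0,"tz":0,"ax":0,"ay":0,"az":0,"jaw":1},{"tx":0,"ty":0,"tz":0,"ax":0,"ay":0,"az":0,"jaw":1}]' | sed -n '2,4p'; python3 -c "
from h import *
print(sense()['wrist_torque'])"
```

```text
ee_pos: [551.2, 175.6, 181.8]
orientation: [-0.005, -0.066, 0.998, -0.0]
contact_force: [-21.0, -1.9, 18.6]
ee_pos: [551.8, 175.7, 181.8]
orientation: [-0.007, -0.066, 0.998, -0.0]
contact_force: [-27.8, -2.7, 27.4]
[-0.59033527  4.83393049 -0.2862973 ]
```

Contact is firm at about 28 N with almost no further travel. I back off, lift and check.

```bash
python3 -m creep '[{"tx":0.1,"ty":0,"tz":0,"ax":0,"ay":0,"az":0,"jaw":1},{"tx":0.3,"ty":0,"tz":0,"ax":0,"ay":0,"az":0,"jaw":1},{"tx":0.6,"ty":0,"tz":0,"ax":0,"ay":0,"az":0,"jaw":1},{"tx":0.8,"ty":0,"tz":0,"ax":0,"ay":0,"az":0,"jaw":1},{"tx":0.8,"ty":0,"tz":0,"ax":0,"ay":0,"az":0,"jaw":1},{"tx":0,"ty":0,"tz":-0.9,"ax":0,"ay":0,"az":0,"jaw":1},{"tx":0,"ty":0,"tz":-0.9,"ax":0,"ay":0,"az":0,"jaw":1},{"tx":0,"ty":-0.8,"tz":-0.6,"ax":0,"ay":0,"az":0,"jaw":1},{"tx":0,"ty":-0.8,"tz":-0.4,"ax":0,"ay":0,"az":0,"jaw":1},{"tx":0,"ty":-0.8,"tz":0,"ax":0,"ay":0,"az":0,"jaw":1},{"tx":0,"ty":-0.8,"tz":0,"ax":0,"ay":0,"az":0,"jaw":1},{"tx":0,"ty":0,"tz":0,"ax":0,"ay":0,"az":0,"jaw":1}]'; python3 - <<'E'
from fit import *
S={n:snapshot(n) for n in('scene','top')}
where()
fit(S,'dish',[629,-213,0],yaw=False)
fit(S,'trough',[638,201,.13])
fit(S,'letter_box',[600,182,.13])
a=S['scene']['img'][140:300,110:410];b=S['top']['img'][120:240,150:360]
cv2.imwrite('pics/s5.png',np.vstack([cv2.resize(i,(600,h),interpolation=2) for i,h in((a,320),(b,280))])[:600,:,::-1])
E
```

```text
time: 19.9
ee_pos: [451.3, -2.7, 322.9]
orientation: [0.002, -0.063, 0.998, -0.001]
contact_force: [-0.5, 0.3, -0.6]
width: 85.5
grip_force: 0.0
20.0 [4.506e+02 1.000e-01 3.223e+02] yaw 187.45 tilt [0.0007 0.0002] j [ 0.    0.09 -0.52  0.96  0.   -0.13] F [-0.1  1.   0.6]
dish both [ 628.555 -212.349   -0.   ] 0.926 ('top', array([ 627.766, -211.584,    0.   ]), np.float64(0.962)) ('scene', array([ 630.245, -213.942,    0.   ]), np.float64(0.897))
trough both [6.38086e+02 2.01684e+02 1.28000e-01] 0.937 ('top', array([6.37737e+02, 2.02728e+02, 1.23000e-01]), np.float64(0.942)) ('scene', array([6.39531e+02, 1.99666e+02, 1.28000e-01]), np.float64(0.94))
letter_box both [5.97774e+02 1.84973e+02 1.36000e-01] 0.757 ('top', array([5.97764e+02, 1.85532e+02, 1.31000e-01]), np.float64(0.963)) ('scene', array([5.81534e+02, 1.87022e+02, 4.27000e-01]), np.float64(0.573))
```

View pics/s5.png

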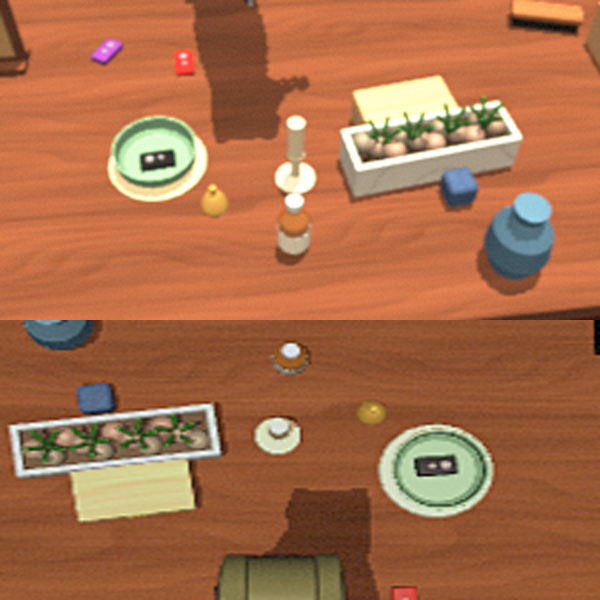

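The box lies against the planter between its ends; the fit gives a gap of about 2 mm and a yaw difference below 0.01 rad. The dish is within about 2 mm of the mat's centre with the fob in it, and the other things stand where they were. I'm handing it in.

```bash
python3 -c "
from h import *
print(order.job_done())"
```

```text
the job is handed in; nothing more can be done
None
```

I handed the job in after about 20 s of the 51 s, with no verdict returned. By camera measurement the dish sits about 2 mm off the mat's centre with its key in it, the letter box lies along the planter's front with a gap of about 2 mm, well between its ends, the bystanders look unmoved, and the hand is clear.

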